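# Hold the long reference cell in the photometer's light path

## Task

Take the daily reference reading: slide the dust cover on the photometer fully open, then take the long glass cell out of the cell rack, gripping it by its two frosted faces only and never touching the clear windows. Lower it upright into the photometer's well, press it fully down against the sprung shutter plunger so that the light passes through it, and finish while still gripping it and holding it down there (let go and the spring lifts it out of the beam). Leave the short cells in their rack and everything else where it stands.

Things in the scene. Friction and masses are not known exactly. Their poses are not given: they have to be found in the camera images.
- photometer: White bench photometer, about 240 mm long (x), 130 mm wide (y), fixed to the desk. Origin on the desk straight below the centre of its cell well; x points to its back (the sloping console with the display is at -x), z up. Its flat top, 62 mm high, reaches from x = -60 to +110 mm and y = -65 to +65 mm, bare but for the dust cover.
- well_mouth (a point): Centre of the cell well's mouth, in the plane of the photometer's flat top; axes as the photometer. The well is a rectangular hole 25 mm along x and 15 mm along y; over its top 5 mm it tapers out to 30 x 20 mm. The long cell goes in with its long side along x (either way round), 1.25 mm free on each side. The light crosses it along x. The plunger is its bottom.
- cover (a joint): Slide of the dust cover, m: 0 = centred over the well (shut), 0.046 = fully open, at the end stop. It starts shut or a little ajar, opens along the photometer's +x (to its back), stays where it is left, and takes about 1.5 N to move.
- cover_ridge (a point): Middle of the top of the dust cover's finger ridge; moves with the cover, axes as the photometer. The cover is a plate 44 mm (x) by 58 mm (y), its top 4.5 mm above the photometer's flat top; the ridge stands across its middle, 10 mm thick (x), 34 mm wide (y), 15 mm above the plate. Pinch it across x, or push its front face.
- plunger (a joint): Travel of the sprung plunger in the bottom of the well, m: 0 = up (its top 12 mm below the well's mouth, shutter closed), 0.010 = fully down, at its stop (top 22 mm below the mouth, light on). The spring pushes up with 2.5 N at the start and 6 N fully down.
- cell_rack: Grey rack, 154 x 53 mm, 24 mm high, fixed to the desk. Origin under its centre, on the desk. Three equal slots in a row along its x, at x = -46, 0 and +46 mm, each 24.5 mm (x) by 14.5 mm (y), floor 6 mm above the desk. The cells stand in them with their clear windows facing along the rack's x and their frosted faces toward its long sides.
- long_cell: Long reference cell, a stoppered glass cuvette: 22.5 mm long (x), 12.5 wide (y), 53 high (glass to 46, then a white stopper 2 to 4 mm smaller), 20 to 40 g. Origin: centre of its underside, z up. In any slot of the rack. It stands 35 mm out of the rack, but only 31 mm out of the photometer's top when fully down: grip it with the fingertips 6 mm or more above the rack's top.
- long_cell_frosted_left: Frosted (milky) long face of the long cell at +y, 22.5 mm wide and 43 mm high; grip here. Origin as the cell's own.
- long_cell_frosted_right: Frosted long face of the long cell at -y, 22.5 mm wide and 43 mm high; grip here. Origin as the cell's own.
- long_cell_windows: The two clear windows of the long cell, its narrow end faces at -x and +x; fingers must not touch them. Origin as the cell's own.
- short_cell_a: Short cell of the same make with a square base, 12.5 x 12.5 mm, 53 mm high, standing in another slot of the rack. Origin at the centre of its underside.
- short_cell_b: The other short cell, 12.5 x 12.5 mm, 53 mm high, in the remaining slot. Origin at the centre of its underside.
- dropper: Small white dropper bottle, 26 mm across, 62 mm high, standing on the desk. Origin at the centre of its underside.
- strip_bottle: Test strip bottle with a black cap, 50 mm across, 133 mm high, behind the photometer. Origin at the centre of its underside.
- lancets: Small box of lancets, 66 x 70 x 46 mm, near the front of the desk. Origin at the centre of its underside.
- marker: Black marker pen, 138 mm long, 12 mm thick, lying on the desk. Origin on the desk under its middle.

How it is judged:
On the way, in this order (a step that is already met when the one before it is completed fails the run):
1. the dust cover is slid fully open (value of joint cover above 0.042 m), for 0.2 s.
2. the long cell is lifted clear of the rack, gripped by both frosted faces (contact force between the fingers and long_cell_frosted_left above 1 N and contact force between the fingers and long_cell_frosted_right above 1 N and height (world z) of long_cell above 0.03 m), for 0.2 s.
3. the long cell stands in the mouth of the well, gripped by its frosted faces (contact force between the fingers and long_cell_frosted_left above 1 N and contact force between the fingers and long_cell_frosted_right above 1 N and horizontal distance between long_cell and well_mouth below 0.003 m and angle between the x axis of long_cell and the x axis of well_mouth, either way round below 0.12 rad and z of long_cell in the frame of well_mouth below -0.008 m), for 0.1 s.
At the end, for the whole second after the job is handed in: Cover slid over 40 mm open. Long cell in the well: within 3 mm of its axis, 0.12 rad of upright and of the well's direction, foot over 20 mm below the mouth, plunger over 8.5 of its 10 mm down; still, and gripped with over 1 N on each frosted face (contact force between the fingers and long_cell_frosted_left above 1 N and contact force between the fingers and long_cell_frosted_right above 1 N and horizontal distance between long_cell and well_mouth below 0.003 m and angle between the x axis of long_cell and the x axis of well_mouth, either way round below 0.12 rad and value of joint plunger above 0.0085 m and z of long_cell in the frame of well_mouth below -0.02 m and angle between long_cell's own z axis and vertical below 0.12 rad and value of joint cover above 0.04 m and linear speed of long_cell below 0.01 m/s); the arm keeps its last pose, push and grip.
It fails at once if the fingers touch a clear window of the long cell (contact force between the fingers and long_cell_windows above 0.5 N).
It fails at once if a short cell is moved from its slot (distance of any of short_cell_a, short_cell_b from where it was at the start of the episode above 0.012 m).
It fails at once if something else standing on the desk is pushed over 20 mm away (distance of any of dropper, strip_bottle, lancets, marker from where it was at the start of the episode above 0.02 m).
It also fails if it takes over 54 s, if anything falls off the work surface, if the arm or the gripper's body presses on something with over 40 N, if the wrist force passes 120 N, or if a joint passes its speed limit or range.

## Robot

A 6-joint arm with a two-finger parallel gripper is mounted at the origin on a cart in front of the work surface, level with it; the furniture and walls round the work are solid. World frame = base frame: x ahead of the robot, y to its left, z up, the work surface at z = 0. Lengths are in m, angles in rad, forces in N, time in s.
With the tool pointing down it reaches from about 0.25 to 0.775 m from the base axis. Payload 4 kg.
Tool frame: the origin (TCP) lies between the finger pads; the fingertips stand 14 mm ahead of it and the grasp point (between the pads) lies 5 mm behind it (robot.tips_ahead is the distance from the TCP to the fingertips, in m); z points along the fingers, y is the direction in which the jaws open and shut (so a half turn about z gives the same grasp; the last joint's range is limited). The gripper opens to 94 mm and grips with 3 to 60 N. Pads are 16 mm wide; open, the fingers measure 119 mm over their backs; the gripper's body (75 mm by 177 mm) begins 78 mm behind the grasp point.
Start: joints at [-1.3, 0.087, 1.371, -0, 1.684, -0.103], TCP at [0.201, -0.512, 0.22] pointing down, gripper open.
Joint ranges: [-3.1, 3.1], [-0.76, 2.03], [0.27, 2.55], [-1.08, 4.22], [0.17, 2.65], [-2.57, 2.57]. Speed limits (rad/s): [2.79, 2.79, 3.14, 3.14, 3.14, 3.14].

## Interface

Orientations are given as [roll, pitch, yaw] about the fixed x, y, z axes, in that order (R = Rz(yaw) Ry(pitch) Rx(roll)).
In Python, from bench import robot, optics, job gives the robot as it stands.
- The arm moves only by the tool apply_moves, never from a script. Its argument "moves" is a list of rows, each a list of 3 entries, a list of its own where there are three numbers: the shift along the tool's x, y, z in cm, then the turn, a rotation vector about the tool's x, y, z in rad, then the opening, from 0 (shut) to 1 (fully open). In form: [[[tx, ty, tz], [rx, ry, rz], grip], ...]. A call has exactly 10 rows; each row is the pose to reach, as a shift and turn from the pose commanded when the call began, along the tool's axes at that moment; what a row does not reach only later rows make up. A row lasts 1/12 s, in which the tool goes at most 41.7 mm and 7.16 degrees, less where a joint would pass 70% of its speed; a pose out of reach is approached as far as the arm can. A call with a gripper value outside its range is refused whole. The fingers move at their own pace and stop on an object; the grip force is fixed at half the most. Time passes only in rows, so rows that repeat a pose let the fingers close, or fill a call up. It gives the time, the measured TCP pose, the force and the opening at its end, in the units of the state.
- robot.get_obs(): the state, without advancing time (a new reading comes with each control period).
- optics.snapshot(name): name is "scene" or "top" or "wrist"; returns the picture (400x640x3 uint8, red, green, blue); there is no depth.
- optics.get_calibration(name): a dict with "fx", "fy", "cx", "cy" (pixels), "rvec" (rotation vector, rad) and "tvec" (3), from world to camera coordinates, as OpenCV has them. Camera axes: x right, y down, z forward; pixel columns grow to the right and rows downward; lengths in m; the calibration is good to about 2 mm. The wrist camera is an equidistant fisheye: a pixel r from the principal point sees the ray r / f radians off the axis. A picture is of the moment at which its call begins: read the wrist's pose just before it. get_calibration takes no time and is no camera call; for the wrist camera it gives the pose at the moment of the call.
- job.close_job(): hands the job in, once; it reports no verdict.
The state is a dict: "time": time; "joint_positions": joint angles; "qvel": joint speeds; "joint_torque": joint torques, N m; "tool_pos": TCP position; "ee_rot": TCP orientation; "wrist_force": force on the tool from outside, world axes, zero at the start; "wrist_torque": the same for the moment, N m; "width": finger opening in m.
Only numpy, scipy, OpenCV 4.12 (cv2) and the standard library are available. Lean on these libraries where they do the work, as an engineer would, in place of code of your own. Each camera call takes 0.05 s, during which the arm holds its last target.

## Working session

There is one attempt and no reset: what is moved stays moved. The work goes in short steps, Python scripts to look and compute and a tool call to move; the robot and the scene stay as the last step left them, time stands still between calls to the robot, and variables do not carry over. Pictures are saved under pics/ and viewed, and the job is handed in when it is done.

Besides the shell and the picture viewer there is one more tool, called as name([rows], argument=value, ...), one row to a line, values as JSON. apply_moves: Moves the arm, as the interface text tells. Its arguments: {"type":"object","properties":{"moves":{"type":"array"}},"required":["moves"]}

```bash
ls; mkdir -p pics
cat > h.py <<'E'
import numpy as np, cv2
from bench import robot, optics, job
from scipy.spatial.transform import Rotation as R
def snap(n,f):
    c=optics.get_calibration(n); im=optics.snapshot(n); cv2.imwrite('pics/'+f,im[:,:,::-1]); return im,c
def ray(c,u,v,fish=False):
    Rm=R.from_rotvec(np.ravel(c['rvec'])).as_matrix(); t=np.ravel(c['tvec'])
    x=(u-c['cx'])/c['fx']; y=(v-c['cy'])/c['fy']
    if fish:
        r=np.hypot(x,y); d=np.array([np.sin(r)*x/max(r,1e-9),np.sin(r)*y/max(r,1e-9),np.cos(r)])
    else: d=np.array([x,y,1.])
    return -Rm.T@t, Rm.T@d
def plane(c,u,v,z,fish=False):
    o,d=ray(c,u,v,fish); return o+d*(z-o[2])/d[2]
def proj(c,p,fish=False):
    Rm=R.from_rotvec(np.ravel(c['rvec'])).as_matrix(); q=Rm@np.array(p)+np.ravel(c['tvec'])
    if fish:
        th=np.arctan2(np.hypot(q[0],q[1]),q[2]); s=th/max(np.hypot(q[0],q[1]),1e-9); return np.array([c['cx']+c['fx']*q[0]*s,c['cy']+c['fy']*q[1]*s])
    return np.array([c['cx']+c['fx']*q[0]/q[2],c['cy']+c['fy']*q[1]/q[2]])
E
python3 - <<'E'
from h import *
for n in ['scene','top','wrist']:
    im,c=snap(n,n+'0.png'); o,_=ray(c,0,0); print(n,o,c)
s=robot.get_obs(); print(s)
E
```

```text
pics
scene [ 0.10826557 -0.85158476  0.92864143] {'fx': 488.1795450771219, 'fy': 488.1795450771219, 'cx': 313.03845227631723, 'cy': 200.77806113306107, 'rvec': array([ 2.32921162, -0.72736165,  0.29880551]), 'tvec': array([-0.59423032,  0.13225029,  1.10846432])}
top [ 0.32028933 -0.23481511  1.12746284] {'fx': 483.9062603704223, 'fy': 483.9062603704223, 'cx': 316.8738216149793, 'cy': 200.05814594327038, 'rvec': array([ 2.14038677, -2.11722987,  0.19674091]), 'tvec': array([-0.24377183,  0.5146028 ,  1.05102574])}
wrist [ 0.26477628 -0.48729636  0.38466413] {'fx': 309.70691628693146, 'fy': 309.70691628693146, 'cx': 322.13571588468585, 'cy': 197.3791036859734, 'rvec': array([-2.42733995,  1.65455495,  0.20110403]), 'tvec': array([-0.5497805 , -0.02506516,  0.39069663])}
{'time': 0.15, 'joint_positions': array([-1.30011622e+00,  8.77971046e-02,  1.37188422e+00, -3.74591182e-06,
        1.68360619e+00, -1.03082239e-01]), 'qvel': array([-1.01217273e-03, -2.84423109e-03, -3.41484260e-03, -5.47924138e-04,
       -1.39441693e-04,  3.46163453e-06]), 'joint_torque': array([ 1.26127125e-03, -3.40642440e+01, -3.02793825e+01,  7.18254782e-02,
        3.05245235e-02, -1.07030485e-04]), 'tool_pos': array([ 0.20071399, -0.51164485,  0.21857816]), 'ee_rot': array([-3.13990641e+00, -1.70697503e-04,  3.73761785e-01]), 'wrist_force': array([ 0.36771793, -0.51294519,  0.26166295]), 'wrist_torque': array([ 0.02418553, -0.00567263,  0.0285601 ]), 'width': 0.09419221491948915}
```

View pics/scene0.png

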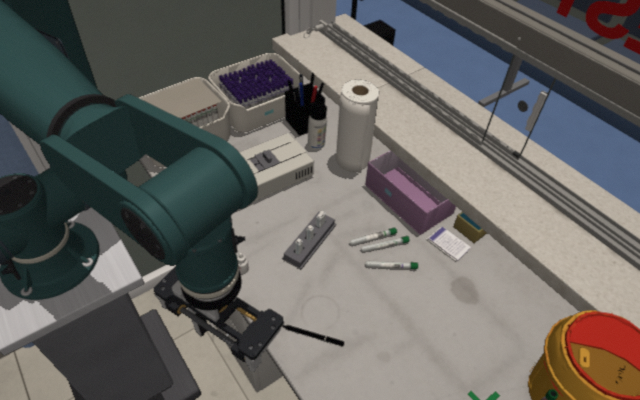

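View pics/top0.png

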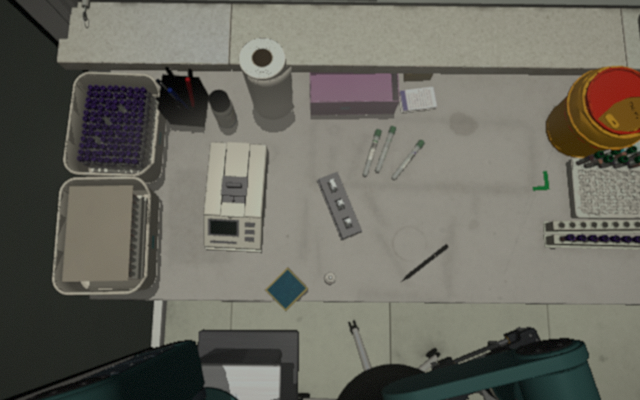

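View pics/wrist0.png

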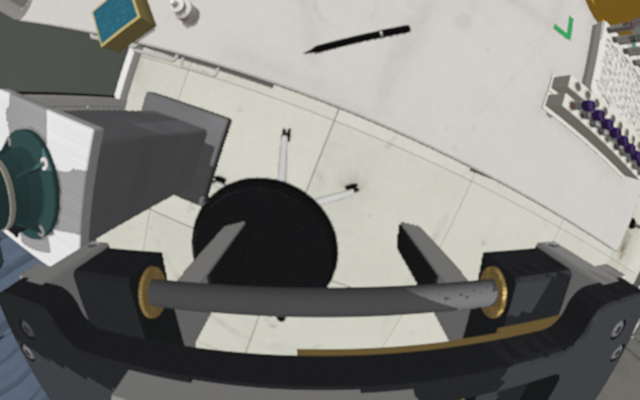

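Top view shows the photometer at about (237,195) with its console at the bottom, the cover and ridge at about (236,185), and the rack at (339,207). The dropper is at (330,278), the lancets box at (287,288), and the marker at (425,262). I'll zoom in on these.

Run:
```python
from h import *
a=cv2.imread('pics/top0.png')
cv2.imwrite('pics/t1.png',cv2.resize(a[135:260,195:365],None,fx=4.6,fy=4.6,interpolation=cv2.INTER_CUBIC))
a=cv2.imread('pics/scene0.png')
cv2.imwrite('pics/s1.png',cv2.resize(a[130:275,220:350],None,fx=4,fy=4,interpolation=cv2.INTER_CUBIC))
c=optics.get_calibration('top')
for u,v,z in [(212,143,.062),(266,145,.062),(262,250,0.03),(319,178,.024),(331,173,.024),(360,233,.024),(342,239,.024)]: print(u,v,plane(c,u,v,z))
```

```text
212 143 [0.64429467 0.00285752 0.062     ]
266 145 [ 0.64102486 -0.12057911  0.062     ]
262 250 [ 0.40414238 -0.11532058  0.03      ]
319 178 [ 0.5739     -0.24265441  0.024     ]
331 173 [ 0.58622798 -0.27064335  0.024     ]
360 233 [ 0.44586586 -0.33780781  0.024     ]
342 239 [ 0.43164693 -0.29658482  0.024     ]
```

View pics/t1.png

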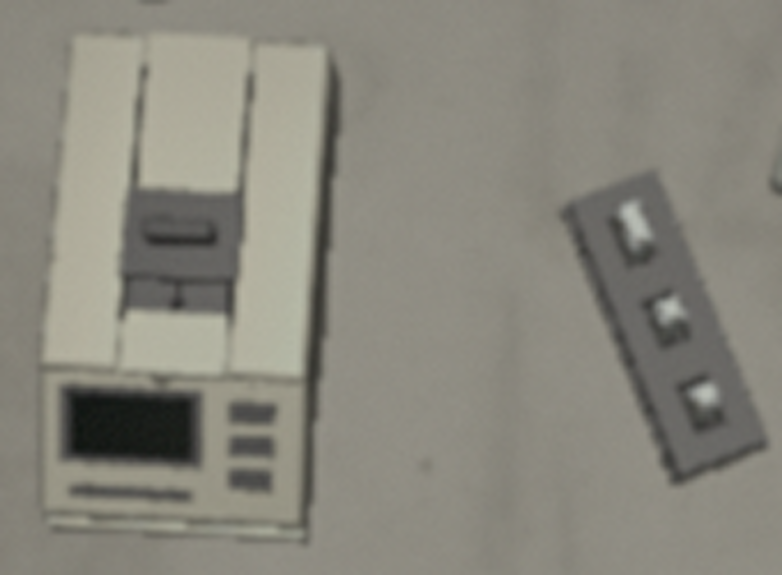

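View pics/s1.png

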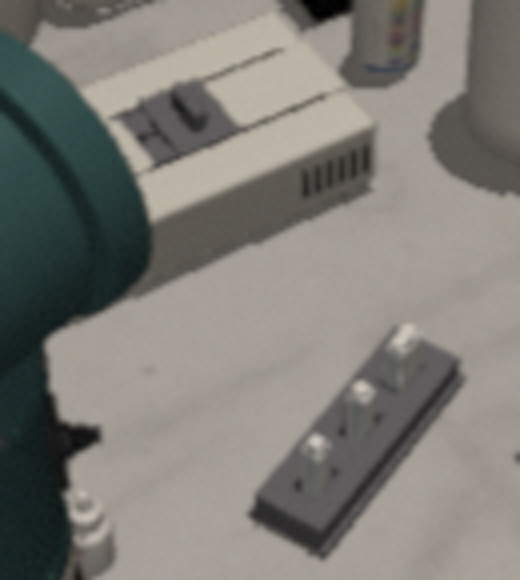

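The crop shows the cover plate at crop (125..243, 190..283), its ridge at about (180,230), and the flat-top corners. The largest stopper (long cell) is in the far rack slot, at about (633,225). Next I'll get the numbers.

Run:
```python
from h import *
c=optics.get_calibration('top')
def P(x,y,z): return plane(c,(x+.5)/4.6-.5+195,(y+.5)/4.6-.5+135,z)
bl,br,fl,fr=[P(*q,.062) for q in [(73,36),(328,45),(43,365),(305,378)]]
print(bl,br,fl,fr,'len',np.linalg.norm(bl-fl),np.linalg.norm(br-fr),'wid',np.linalg.norm(bl-br),np.linalg.norm(fl-fr))
x=(bl-fl+br-fr);yaw=np.arctan2(x[1],x[0]); y=(bl-br+fl-fr); print('yaw',yaw,np.arctan2(-y[0],y[1]))
ctr=(bl+br+fl+fr)/4; X=np.array([np.cos(yaw),np.sin(yaw),0]); well=ctr-0.025*X; print('well',well)
r=[P(*q,.0815) for q in [(147,216),(216,220)]]; m=(r[0]+r[1])/2
rr=P(180,224,.0815);print('ridge',rr,'cover',(rr-well)@X,(rr-well)@np.array([-X[1],X[0],0]))
k=[P(*q,.0665) for q in [(138,190),(243,193),(121,273),(238,280)]];print('plate',[((a-well)@X).round(4) for a in k],[((a-well)@np.array([-X[1],X[0],0])).round(4) for a in k])
q=[P(*q,.024) for q in [(565,208),(657,170),(766,440),(676,480)]]
print('rack',[np.linalg.norm(q[i]-q[(i+1)%4]).round(4) for i in range(4)],sum(q)/4)
d=q[0]-q[3]+q[1]-q[2];ry=np.arctan2(d[1],d[0]);d2=q[0]-q[1]+q[3]-q[2];print('ryaw',ry,np.arctan2(-d2[0],d2[1]))
cc=sum(q)/4
for a in (-.046,0,.046): print(cc+a*np.array([np.cos(ry),np.sin(ry),0]))
for q in [(633,225),(669,312),(703,400)]: print('stopper',P(*q,.059))
s=robot.get_obs();print(s['tool_pos'])
```

```text
[0.64559413 0.00639685 0.062     ] [ 0.64246566 -0.12033831  0.062     ] [0.48025051 0.01265291 0.062     ] [ 0.47531673 -0.11412539  0.062     ] len 0.16546193842014115 0.16726435643700638 wid 0.12677376150462874 0.126874262422595
yaw -0.03748396506255 -0.0317913726749622
well [ 0.53592432 -0.05291661  0.062     ]
ridge [ 0.54649435 -0.0540144   0.0815    ] cover 0.010603753031622446 -0.0007009094951599025
plate [np.float64(0.0297), np.float64(0.0307), np.float64(-0.0119), np.float64(-0.0126)] [np.float64(0.0238), np.float64(-0.0275), np.float64(0.0287), np.float64(-0.0282)]
rack [np.float64(0.0509), np.float64(0.1481), np.float64(0.0493), np.float64(0.1489)] [ 0.51081976 -0.29019371  0.024     ]
ryaw 0.38399632883973045 0.4197196180698929
[ 0.46816971 -0.30742663  0.024     ]
[ 0.51081976 -0.29019371  0.024     ]
[ 0.5534698  -0.27296078  0.024     ]
stopper [ 0.55341776 -0.27238379  0.059     ]
stopper [ 0.51022987 -0.29014474  0.059     ]
stopper [ 0.46714649 -0.30668843  0.059     ]
[ 0.20071399 -0.51164485  0.21857816]
```

```bash
cat >> h.py <<'E'
def delta(pos,yaw):
    s=robot.get_obs(); R0=R.from_euler('xyz',s['ee_rot']); R1=R.from_euler('xyz',[np.pi,0,yaw])
    print('t',s['time'],'pos',s['tool_pos'].round(4),'rpy',s['ee_rot'].round(4),'w',round(s['width'],4),'F',s['wrist_force'].round(2))
    print('shift cm',(100*(R0.inv().apply(np.array(pos)-s['tool_pos']))).round(2),'rot',(R0.inv()*R1).as_rotvec().round(4))
E
python3 - <<'E'
from h import *
delta([.500,-.052,.17],-.035)
E
```

```text
t 0.15 pos [ 0.2007 -0.5116  0.2186] rpy [-3.1399e+00 -2.0000e-04  3.7380e-01] w 0.0942 F [ 0.37 -0.51  0.26]
shift cm [ 44.64 -31.86   4.92] rot [-1.700e-03  2.000e-04  4.088e-01]
```

apply_moves([
  [[4.5, -3.2, 0], [0, 0, 0.04], 0],
  [[9, -6.4, 0], [0, 0, 0.08], 0],
  [[13.5, -9.6, 0], [0, 0, 0.12], 0],
  [[18, -12.8, 0], [0, 0, 0.16], 0],
  [[22, -16, 0], [0, 0, 0.2], 0],
  [[27, -19.2, 1], [0, 0, 0.24], 0],
  [[31, -22.4, 2], [0, 0, 0.28], 0],
  [[36, -25.6, 3], [0, 0, 0.32], 0],
  [[40.5, -28.8, 4], [0, 0, 0.36], 0],
  [[44.6, -31.9, 4.9], [0, 0, 0.409], 0],
])

```text
time: 0.98
tool_pos: [0.4275, -0.1624, 0.1918]
ee_rot: [3.141, -0.0, -0.037]
wrist_force: [1.0, -0.9, 0.3]
width: 0.0307
```

apply_moves([
  [[0, 0, 0], [0, 0, 0], 0],
  [[0, 0, 0], [0, 0, 0], 0],
  [[0, 0, 0], [0, 0, 0], 0],
  [[0, 0, 0], [0, 0, 0], 0],
  [[0, 0, 0], [0, 0, 0], 0],
  [[0, 0, 0], [0, 0, 0], 0],
  [[0, 0, 0], [0, 0, 0], 0],
  [[0, 0, 0], [0, 0, 0], 0],
  [[0, 0, 0], [0, 0, 0], 0],
  [[0, 0, 0], [0, 0, 0], 0],
])

```text
time: 1.82
tool_pos: [0.4268, -0.1646, 0.1921]
ee_rot: [3.141, -0.0, -0.036]
wrist_force: [-0.3, 0.6, -0.4]
width: 0.0004
```

Run:
```python
from h import *
delta([.500,-.052,.17],-.035)
im,c=snap('wrist','w1.png')
print([proj(c,p,True).round(1) for p in [(.536,-.053,.062),(.5465,-.054,.0815)]])
```

```text
t 1.8167 pos [ 0.4268 -0.1646  0.1921] rpy [ 3.1415e+00 -1.0000e-04 -3.5700e-02] w 0.0004 F [-0.31  0.64 -0.39]
shift cm [  6.91 -11.51   2.2 ] rot [ 0.0001 -0.0001 -0.0007]
[array([204.9,  90.6]), array([198.1,  77.7])]
```

View pics/w1.png

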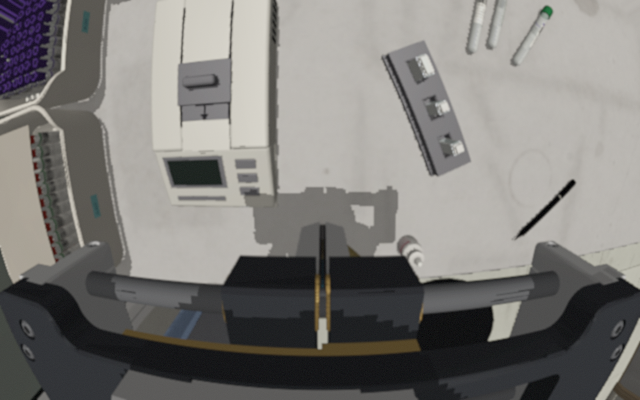

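The wrist view shows the ridge at about (198,79), against a predicted (198,78). The rack is at about (430,110) with the long cell in its far slot. Next I'll measure both at higher zoom.

Run:
```python
from h import *
a=cv2.imread('pics/w1.png')
cv2.imwrite('pics/w1a.png',cv2.resize(a[0:185,145:285],None,fx=4,fy=3.2,interpolation=cv2.INTER_CUBIC)[:600])
cv2.imwrite('pics/w1b.png',cv2.resize(a[35:180,375:475],None,fx=4,fy=4,interpolation=cv2.INTER_CUBIC))
```

```text
(no output)
```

View pics/w1a.png

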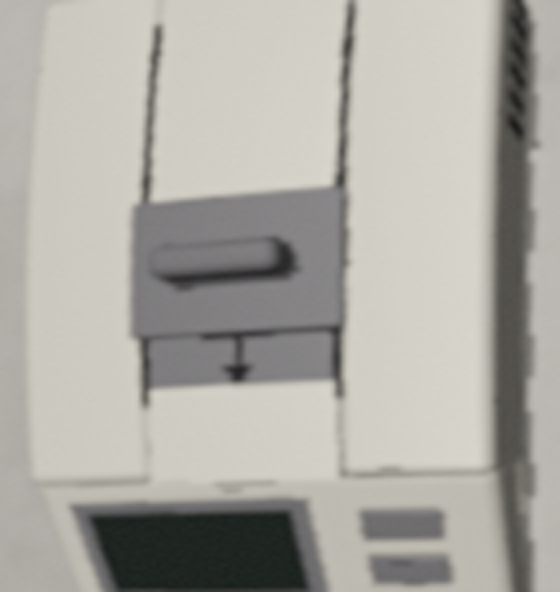

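View pics/w1b.png

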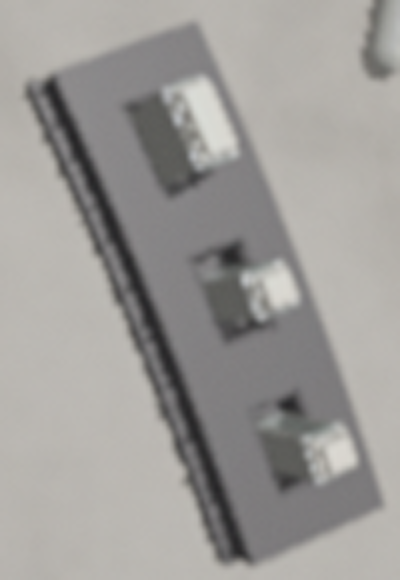

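Far slot confirmed: the biggest stopper is at crop (205,115). Moving in front of the ridge.

apply_moves([
  [[1, -2, 0], [0, 0, 0], 0],
  [[2, -4, 0.5], [0, 0, 0], 0],
  [[3.5, -6, 1], [0, 0, 0], 0],
  [[5, -8.5, 1.5], [0, 0, 0], 0],
  [[6.5, -10.5, 2], [0, 0, 0], 0],
  [[7.4, -11.5, 4], [0, 0, 0], 0],
  [[7.4, -11.5, 6], [0, 0, 0], 0],
  [[7.4, -11.5, 7], [0, 0, 0], 0],
  [[7.4, -11.5, 7], [0, 0, 0], 0],
  [[7.4, -11.5, 7], [0, 0, 0], 0],
])

```text
time: 2.7
tool_pos: [0.5045, -0.0522, 0.1217]
ee_rot: [-3.142, 0.001, -0.036]
wrist_force: [-0.4, 0.4, 0.5]
width: 0.0003
```

Run:
```python
from h import *
delta([.505,-.052,.088],-.035)
im,c=snap('wrist','w2.png')
delta([.569,-.054,.088],-.035)
print([proj(c,p,True).round(1) for p in [(.536,-.053,.062),(.5465,-.054,.0815)]])
```

```text
t 2.7 pos [ 0.5045 -0.0522  0.1217] rpy [-3.1416e+00  1.3000e-03 -3.5600e-02] w 0.0003 F [-0.45  0.37  0.5 ]
shift cm [ 0.06 -0.02  3.37] rot [-0.      0.0013 -0.0006]
t 2.75 pos [ 0.5052 -0.0525  0.1228] rpy [ 3.1413e+00 -1.0000e-03 -3.5800e-02] w 0.0007 F [-0.47 -0.01 -0.28]
shift cm [ 6.38 -0.08  3.48] rot [ 0.0003 -0.001  -0.0008]
[array([320.9, 173.6]), array([321.7, 162.9])]
```

View pics/w2.png

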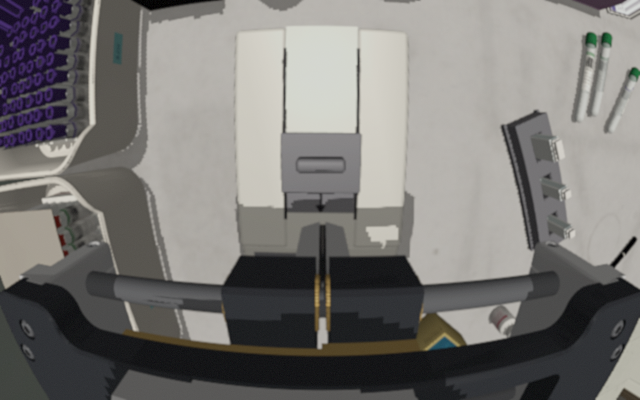

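The ridge is at (321,165), straight ahead of the fingers, and the prediction agrees. Lowering and pushing.

apply_moves([
  [[0, 0, 1.5], [0, 0, 0], 0],
  [[0, 0, 3], [0, 0, 0], 0],
  [[0, 0, 3.4], [0, 0, 0], 0],
  [[0, 0, 3.4], [0, 0, 0], 0],
  [[1, 0, 3.4], [0, 0, 0], 0],
  [[2, 0, 3.4], [0, 0, 0], 0],
  [[3, 0, 3.4], [0, 0, 0], 0],
  [[4, 0, 3.4], [0, 0, 0], 0],
  [[5, 0, 3.4], [0, 0, 0], 0],
  [[5.6, 0, 3.4], [0, 0, 0], 0],
])

```text
time: 3.58
tool_pos: [0.5626, -0.0541, 0.0882]
ee_rot: [3.141, -0.001, -0.035]
wrist_force: [-1.8, -0.1, 0.8]
width: 0.0002
```

apply_moves([
  [[0.2, 0, 0], [0, 0, 0], 0],
  [[0.4, 0, 0], [0, 0, 0], 0],
  [[0.6, 0, 0], [0, 0, 0], 0],
  [[0.8, 0, 0], [0, 0, 0], 0],
  [[1, 0, 0], [0, 0, 0], 0],
  [[1, 0, 0], [0, 0, 0], 0],
  [[1, 0, 0], [0, 0, 0], 0],
  [[1, 0, 0], [0, 0, 0], 0],
  [[1, 0, 0], [0, 0, 0], 0],
  [[1, 0, 0], [0, 0, 0], 0],
])

```text
time: 4.42
tool_pos: [0.5679, -0.0542, 0.0877]
ee_rot: [-3.142, 0.007, -0.035]
wrist_force: [-8.5, -0.0, 3.5]
width: 0.0004
```

Run:
```python
from h import *
delta([.569,-.054,.088],-.035)
```

```text
t 4.4167 pos [ 0.5679 -0.0542  0.0877] rpy [-3.1416  0.0068 -0.0353] w 0.0004 F [-8.54 -0.02  3.47]
shift cm [ 0.11 -0.02 -0.03] rot [-0.      0.0068 -0.0003]
```

The push stalled at 8.5 N, against 1.8 N while sliding, where the end stop was expected. Backing off, then checking the well from above.

apply_moves([
  [[-1, 0, 0], [0, 0, 0], 0],
  [[-2, 0, 0], [0, 0, 0], 0],
  [[-3, 0, -1], [0, 0, 0], 0],
  [[-4, 0, -3], [0, 0, 0], 0.3],
  [[-5.5, 0, -5], [0, 0, 0], 0.3],
  [[-7, 0, -7], [0, 0, 0], 0.4],
  [[-8, 0, -8], [0, 0, 0], 0.4],
  [[-8, 0, -8], [0, 0, 0], 0.4],
  [[-8, 0, -8], [0, 0, 0], 0.4],
  [[-8, 0, -8], [0, 0, 0], 0.4],
])

```text
time: 5.25
tool_pos: [0.4908, -0.0514, 0.1671]
ee_rot: [-3.141, 0.0, -0.035]
wrist_force: [-0.1, -0.1, -0.5]
width: 0.0373
```

Run:
```python
from h import *
delta([.53,-.26,.15],.4)
im,c=snap('wrist','w3.png')
np.save('c3.npy',c,allow_pickle=True)
cv2.imwrite('pics/w3a.png',cv2.resize(im[60:240,230:410,::-1],None,fx=3.3,fy=3.3,interpolation=cv2.INTER_CUBIC))
print(proj(c,(.536,-.053,.062),True))
im,c=snap('top','top1.png')
cv2.imwrite('pics/t2.png',cv2.resize(im[135:260,195:365,::-1],None,fx=4.6,fy=4.6,interpolation=cv2.INTER_CUBIC))
```

```text
t 5.25 pos [ 0.4908 -0.0514  0.1671] rpy [-3.1414e+00  5.0000e-04 -3.5200e-02] w 0.0373 F [-0.15 -0.15 -0.52]
shift cm [ 4.65 20.71  1.7 ] rot [-3.000e-04  4.000e-04 -4.352e-01]
[321.46835345 149.89680742]
```

View pics/w3a.png

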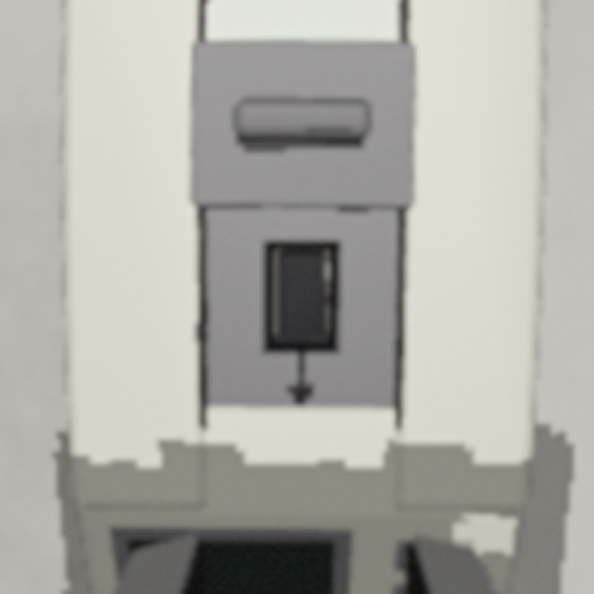

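View pics/w3.png

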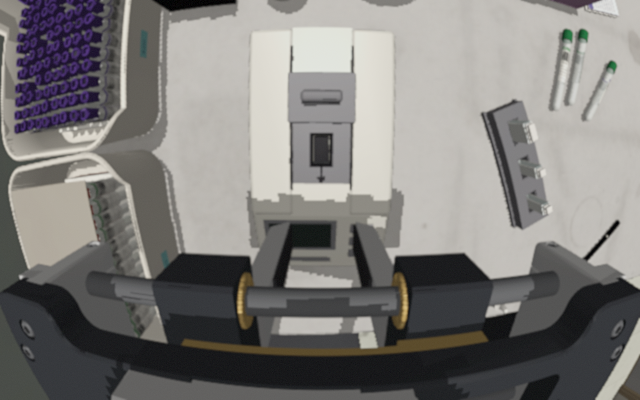

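The cover is open and the well rim is at crop (263..340, 241..353). I'll measure the well centre and yaw from the dark rim and the plate/strip edges.

Run:
```python
from h import *
c=np.load('c3.npy',allow_pickle=True).item()
def P(x,y,z=.062): return plane(c,(x+.5)/3.3-.5+230,(y+.5)/3.3-.5+60,z,True)
k=[P(*q) for q in [(263,241),(340,242),(264,353),(338,352)]]
print(k, 'ctr',sum(k)/4, 'len',np.linalg.norm(k[0]-k[2]),'wid',np.linalg.norm(k[0]-k[1]))
f=lambda d:np.arctan2(d[1],d[0])
# outer edges of top & strip lines
for a,b in [((70,50),(72,420)),((535,50),(530,420)),((206,210),(203,420)),((405,210),(400,420))]: 
    d=P(*a)-P(*b);print('edge yaw',f(d),P(*a),P(*b))
g=cv2.cvtColor(cv2.imread('pics/w3.png'),cv2.COLOR_BGR2GRAY)
m=(g[120:176,300:345]<75).astype(np.uint8); n,l,st,ce=cv2.connectedComponentsWithStats(m); print(st,ce)
```

```text
[array([ 0.55152758, -0.04299047,  0.062     ]), array([ 0.5505412 , -0.06327895,  0.062     ]), array([ 0.52154444, -0.04203964,  0.062     ]), array([ 0.52111624, -0.06185037,  0.062     ])] ctr [ 0.53618237 -0.05253986  0.062     ] len 0.029998213673400494 wid 0.020312440080246887
edge yaw -0.05181040175747605 [0.6062297  0.00663432 0.062     ] [0.50523725 0.01187146 0.062     ]
edge yaw -0.027127755551096477 [ 0.60181344 -0.11708224  0.062     ] [ 0.50080405 -0.11434141  0.062     ]
edge yaw -0.0639371896820071 [ 0.56044955 -0.02826513  0.062     ] [ 0.50382088 -0.02463951  0.062     ]
edge yaw -0.0445317394309303 [ 0.55861638 -0.08071297  0.062     ] [ 0.50194072 -0.07818744  0.062     ]
[[   0    0   45   56 1891]
 [  10   14   22   34  629]] [[22.35642517 26.67530407]
 [20.92845787 29.97933227]]
```

View pics/t2.png

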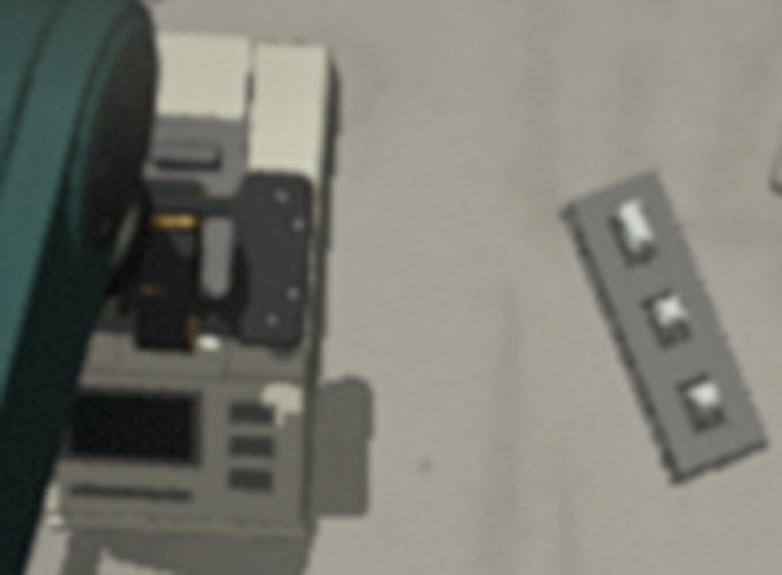

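The well measures 30.0 x 20.3 mm at (0.5362, -0.0525) with yaw about -0.04, agreeing with the top view within 0.5 mm. Now to the rack for a close look.

Run:
```python
from h import *
delta([.507,-.292,.15],.4)
```

```text
t 5.35 pos [ 0.4907 -0.0514  0.1665] rpy [-3.1412e+00  2.2000e-03 -3.5200e-02] w 0.0375 F [-0.   -0.26  0.38]
shift cm [ 2.48 23.99  1.63] rot [-0.0009  0.002  -0.4352]
```

apply_moves([
  [[0.3, 3, 0], [0, 0, -0.05], 0.6],
  [[0.6, 6, 0], [0, 0, -0.1], 0.6],
  [[0.9, 9, 0], [0, 0, -0.15], 0.6],
  [[1.2, 12, 0], [0, 0, -0.2], 0.6],
  [[1.5, 15, 0], [0, 0, -0.25], 0.6],
  [[1.8, 18, 0.5], [0, 0, -0.31], 0.6],
  [[2.1, 21, 1], [0, 0, -0.37], 0.6],
  [[2.5, 24, 1.6], [0, 0, -0.435], 0.6],
  [[2.5, 24, 1.6], [0, 0, -0.435], 0.6],
  [[2.5, 24, 1.6], [0, 0, -0.435], 0.6],
])

```text
time: 6.18
tool_pos: [0.5069, -0.2931, 0.1495]
ee_rot: [-3.138, 0.002, 0.397]
wrist_force: [-0.7, 0.6, -0.0]
width: 0.056
```

Run:
```python
from h import *
delta([.507,-.292,.15],.4)
im,c=snap('wrist','w4.png')
np.save('c4.npy',c,allow_pickle=True)
a=proj(c,(.5534,-.2727,.059),True);print(a)
cv2.imwrite('pics/w4a.png',cv2.resize(im[60:260,220:420,::-1],None,fx=3,fy=3,interpolation=cv2.INTER_CUBIC))
```

```text
t 6.1833 pos [ 0.5069 -0.2931  0.1495] rpy [-3.1378e+00  2.0000e-03  3.9680e-01] w 0.056 F [-0.72  0.55 -0.  ]
shift cm [ 0.05 -0.1  -0.05] rot [-0.0038  0.002  -0.0033]
[320.8384087  144.22129867]
```

View pics/w4a.png

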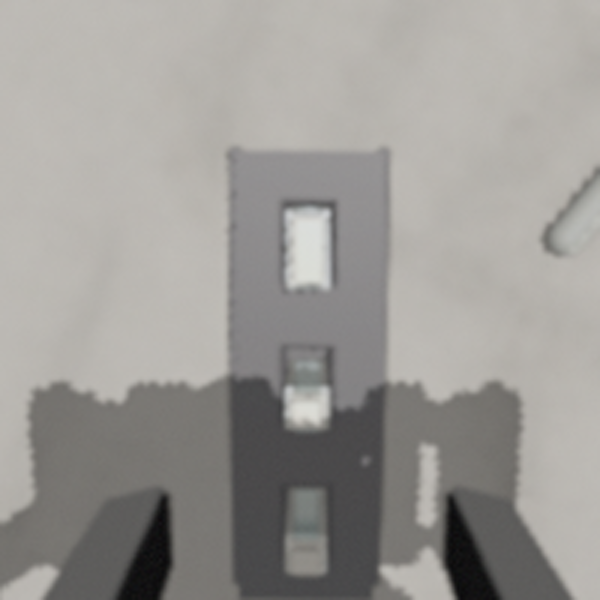

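The rack lies straight in the view. The long stopper is at crop (286..331, 207..290), and the rack top corners are at (233,152) and (386,152).

Run:
```python
from h import *
c=np.load('c4.npy',allow_pickle=True).item()
def P(x,y,z): return plane(c,(x+.5)/3-.5+220,(y+.5)/3-.5+60,z,True)
k=[P(*q,.059) for q in [(286,207),(331,207),(285,291),(331,291)]]
print('stopper',sum(k)/4,np.linalg.norm(k[0]-k[2]),np.linalg.norm(k[0]-k[1]))
f=lambda d:np.arctan2(d[1],d[0])
A,B,C,D=P(235,152,.024),P(386,152,.024),P(234,560,.024),P(380,560,.024)
print('yaw',f(A-C),f(B-D),f(A-B)-np.pi/2,'wid',np.linalg.norm(A-B))
ry=(f(A-C)+f(B-D))/2; X=np.array([np.cos(ry),np.sin(ry),0])
print('slot from end',(A+B)/2-X*.031)
s=[P(*q,.024) for q in [(282,202),(335,202)]]; print('slot front edge mid - 12.25', (s[0]+s[1])/2-X*.01225,np.linalg.norm(s[0]-s[1]))
m=[P(*q,.024) for q in [(282,346),(332,346)]]; print('mid slot', (m[0]+m[1])/2-X*.01225+.046*X)
delta([.5534,-.2727,.110],.4)
```

```text
stopper [ 0.55507358 -0.27341173  0.059     ] 0.02331645854118337 0.012328195872432597
yaw 0.37861237776082973 0.39893924692435384 0.39744654135551527 wid 0.046895524788283904
slot from end [ 0.55280134 -0.27474953  0.024     ]
slot front edge mid - 12.25 [ 0.55528991 -0.27320164  0.024     ] 0.01649383139226345
mid slot [ 0.55554997 -0.2729912   0.024     ]
t 6.2333 pos [ 0.5072 -0.2921  0.1503] rpy [-3.1385e+00  1.2000e-03  3.9820e-01] w 0.0564 F [ 0.89  0.2  -0.29]
shift cm [5.02 0.02 4.02] rot [-0.0031  0.0011 -0.0018]
```

Run:
```python
from h import *
delta([.5545,-.273,.100],.394)
```

```text
t 6.2333 pos [ 0.5072 -0.2921  0.1503] rpy [-3.1385e+00  1.2000e-03  3.9820e-01] w 0.0564 F [ 0.89  0.2  -0.29]
shift cm [5.11 0.09 5.02] rot [-0.0031  0.0012  0.0042]
```

apply_moves([
  [[1.5, 0, 0], [0, 0, 0], 0.6],
  [[3, 0, 0], [0, 0, 0], 0.6],
  [[4.5, 0.1, 0], [0, 0, 0.004], 0.6],
  [[5.1, 0.1, 0], [-0.003, 0, 0.004], 0.6],
  [[5.1, 0.1, 1], [-0.003, 0, 0.004], 0.6],
  [[5.1, 0.1, 2], [-0.003, 0, 0.004], 0.6],
  [[5.1, 0.1, 3.5], [-0.003, 0, 0.004], 0.6],
  [[5.1, 0.1, 5], [-0.003, 0, 0.004], 0.6],
  [[5.1, 0.1, 5], [-0.003, 0, 0.004], 0.6],
  [[5.1, 0.1, 5], [-0.003, 0, 0.004], 0.6],
])

```text
time: 7.07
tool_pos: [0.5534, -0.2726, 0.1]
ee_rot: [-3.141, 0.003, 0.396]
wrist_force: [-0.7, -0.3, -0.6]
width: 0.0563
```

Run:
```python
from h import *
delta([.5545,-.273,.046],.394)
im,c=snap('wrist','w5.png')
cv2.imwrite('pics/w5a.png',cv2.resize(im[120:320,220:420,::-1],None,fx=3,fy=3,interpolation=cv2.INTER_CUBIC))
```

```text
t 7.0667 pos [ 0.5534 -0.2726  0.1   ] rpy [-3.1414e+00  2.6000e-03  3.9570e-01] w 0.0563 F [-0.68 -0.26 -0.64]
shift cm [0.1  0.08 5.4 ] rot [-0.0002  0.0026  0.0017]
```

View pics/w5a.png

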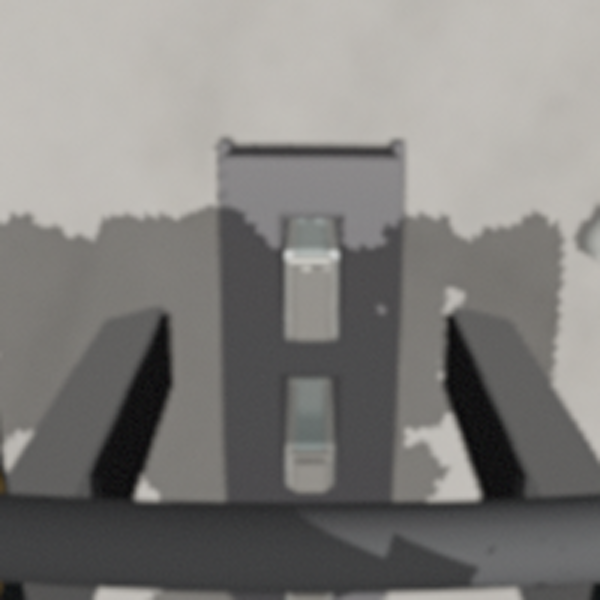

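The cell is centred between the open fingers to under 1 mm. Descending.

apply_moves([
  [[0.1, 0.05, 1], [0, 0, 0], 0.6],
  [[0.1, 0.05, 2], [0, 0, 0], 0.6],
  [[0.1, 0.05, 3], [0, 0, 0], 0.6],
  [[0.1, 0.05, 4], [0, 0, 0], 0.6],
  [[0.1, 0.05, 5], [0, 0, 0], 0.6],
  [[0.1, 0.05, 5.4], [0, 0, 0], 0.6],
  [[0.1, 0.05, 5.4], [0, 0, 0], 0.6],
  [[0.1, 0.05, 5.4], [0, 0, 0], 0.6],
  [[0.1, 0.05, 5.4], [0, 0, 0], 0.6],
  [[0.1, 0.05, 5.4], [0, 0, 0], 0.6],
])

```text
time: 7.95
tool_pos: [0.5566, -0.2739, 0.0489]
ee_rot: [3.137, -0.001, 0.396]
wrist_force: [-0.0, 0.3, 0.8]
width: 0.0563
```

Run:
```python
from h import *
delta([.5545,-.273,.046],.394)
im,c=snap('wrist','w6.png')
cv2.imwrite('pics/w6a.png',cv2.resize(im[120:320,220:420,::-1],None,fx=3,fy=3,interpolation=cv2.INTER_CUBIC))
im,c=snap('scene','s6.png')
cv2.imwrite('pics/s6a.png',cv2.resize(im[180:290,250:380,::-1],None,fx=4.5,fy=4.5,interpolation=cv2.INTER_CUBIC))
```

```text
t 7.95 pos [ 0.5566 -0.2739  0.0489] rpy [ 3.1372e+00 -1.0000e-03  3.9580e-01] w 0.0563 F [-0.03  0.26  0.79]
shift cm [-0.16 -0.16  0.29] rot [ 0.0044 -0.001   0.0018]
```

View pics/w6a.png

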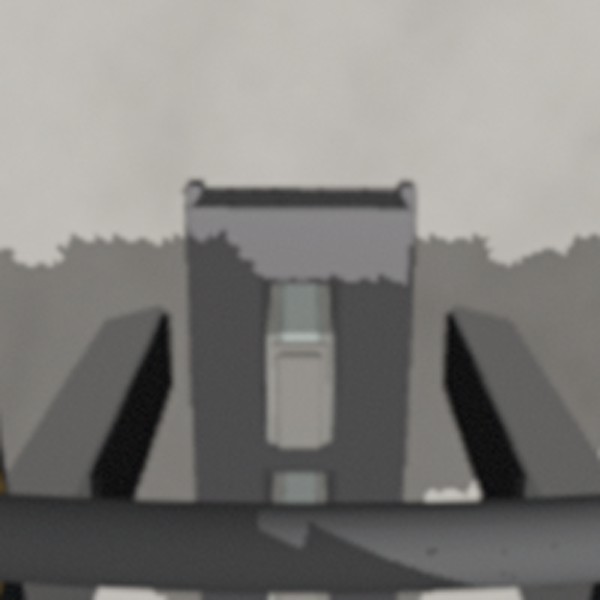

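View pics/s6a.png

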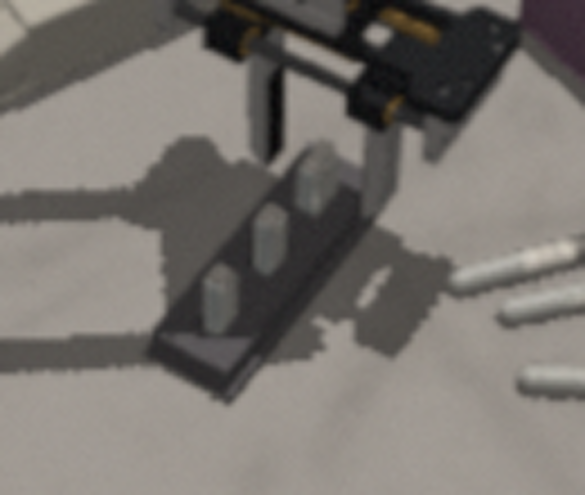

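The cell now sits about 1.7 mm left of centre (299 against 307 px), and the state reading agrees. Correcting, with the last 2.5 mm of descent.

apply_moves([
  [[-0.1, -0.1, 0.1], [0, 0, 0], 0.6],
  [[-0.15, -0.15, 0.2], [0.002, 0, 0], 0.6],
  [[-0.15, -0.15, 0.25], [0.002, 0, 0], 0.6],
  [[-0.15, -0.15, 0.25], [0.002, 0, 0], 0.6],
  [[-0.15, -0.15, 0.25], [0.002, 0, 0], 0.6],
  [[-0.15, -0.15, 0.25], [0.002, 0, 0], 0.6],
  [[-0.15, -0.15, 0.25], [0.002, 0, 0], 0.6],
  [[-0.15, -0.15, 0.25], [0.002, 0, 0], 0.6],
  [[-0.15, -0.15, 0.25], [0.002, 0, 0], 0.6],
  [[-0.15, -0.15, 0.25], [0.002, 0, 0], 0.6],
])

```text
time: 8.88
tool_pos: [0.5541, -0.2728, 0.0456]
ee_rot: [3.14, -0.0, 0.396]
wrist_force: [0.2, -0.4, -1.2]
width: 0.0565
```

Run:
```python
from h import *
delta([.5545,-.273,.046],.394)
im,c=snap('wrist','w7.png')
delta([.5545,-.273,.046],.394)
cv2.imwrite('pics/w7a.png',cv2.resize(im[120:320,220:420,::-1],None,fx=3,fy=3,interpolation=cv2.INTER_CUBIC))
```

```text
t 8.8833 pos [ 0.5541 -0.2728  0.0456] rpy [ 3.1404 -0.      0.3958] w 0.0565 F [ 0.2  -0.39 -1.2 ]
shift cm [ 0.03  0.03 -0.04] rot [ 0.0012 -0.      0.0018]
t 8.9333 pos [ 0.5541 -0.2728  0.0456] rpy [ 3.1404 -0.      0.3958] w 0.0562 F [ 0.48 -1.19 -0.3 ]
shift cm [ 0.03  0.03 -0.04] rot [ 0.0012 -0.      0.0018]
```

View pics/w7a.png

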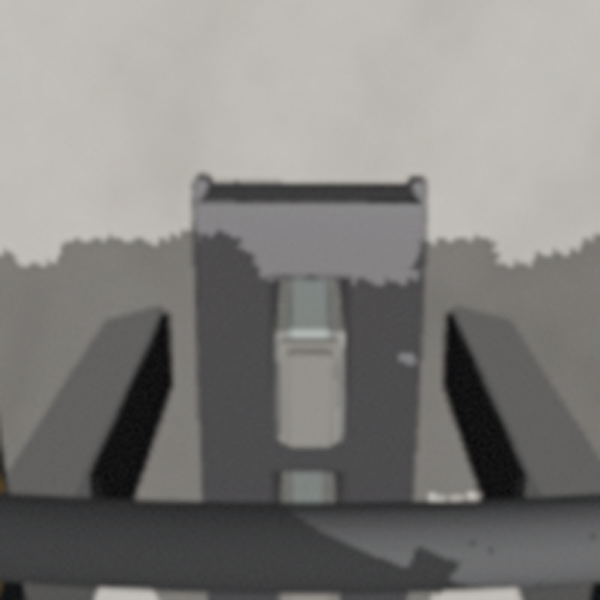

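The cell is centred now (310 against 307 px). Closing.

apply_moves([
  [[0, 0, 0], [0, 0, 0], 0.4],
  [[0, 0.03, 0], [0, 0, 0], 0.3],
  [[0, 0.03, 0], [0, 0, 0], 0.2],
  [[0, 0.03, 0], [0, 0, 0], 0.1],
  [[0, 0.03, 0], [0, 0, 0], 0],
  [[0, 0.03, 0], [0, 0, 0], 0],
  [[0, 0.03, 0], [0, 0, 0], 0],
  [[0, 0.03, 0], [0, 0, 0], 0],
  [[0, 0.03, 0], [0, 0, 0], 0],
  [[0, 0.03, 0], [0, 0, 0], 0],
])

```text
time: 9.77
tool_pos: [0.5542, -0.273, 0.0455]
ee_rot: [3.141, 0.0, 0.396]
wrist_force: [0.3, 0.6, 0.5]
width: 0.0123
```

apply_moves([
  [[0, 0, -0.5], [0, 0, 0], 0],
  [[0, 0, -1], [0, 0, 0], 0],
  [[0, 0, -2], [0, 0, 0], 0],
  [[0, 0, -3], [0, 0, 0], 0],
  [[0, 0, -4], [0, 0, 0], 0],
  [[0, 0, -5], [0, 0, 0], 0],
  [[0, 0, -6], [0, 0, 0], 0],
  [[0, 0, -7], [0, 0, 0], 0],
  [[0, 0, -8], [0, 0, 0], 0],
  [[0, 0, -9], [0, 0, 0], 0],
])

```text
time: 10.6
tool_pos: [0.5542, -0.273, 0.1367]
ee_rot: [3.14, -0.0, 0.396]
wrist_force: [0.1, -0.0, -0.3]
width: 0.0124
```

Run:
```python
from h import *
delta([.5362,-.0525,.16],-.04)
im,c=snap('wrist','w8.png')
cv2.imwrite('pics/w8a.png',cv2.resize(im[120:320,220:420,::-1],None,fx=3,fy=3,interpolation=cv2.INTER_CUBIC))
im,c=snap('scene','s8.png')
cv2.imwrite('pics/s8a.png',cv2.resize(im[150:290,230:380,::-1],None,fx=4,fy=4,interpolation=cv2.INTER_CUBIC))
```

```text
t 10.6 pos [ 0.5542 -0.273   0.1367] rpy [ 3.1403e+00 -2.0000e-04  3.9580e-01] w 0.0124 F [ 0.12 -0.01 -0.29]
shift cm [  6.84 -21.03  -2.36] rot [ 0.0013 -0.0005  0.4358]
```

View pics/w8a.png

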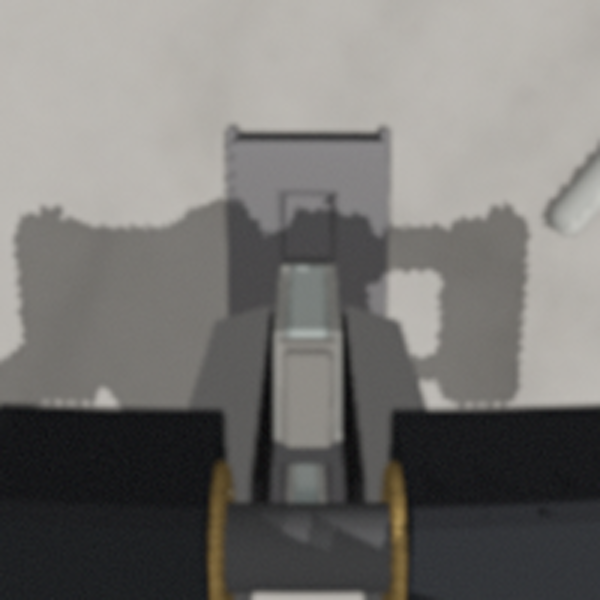

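View pics/s8a.png

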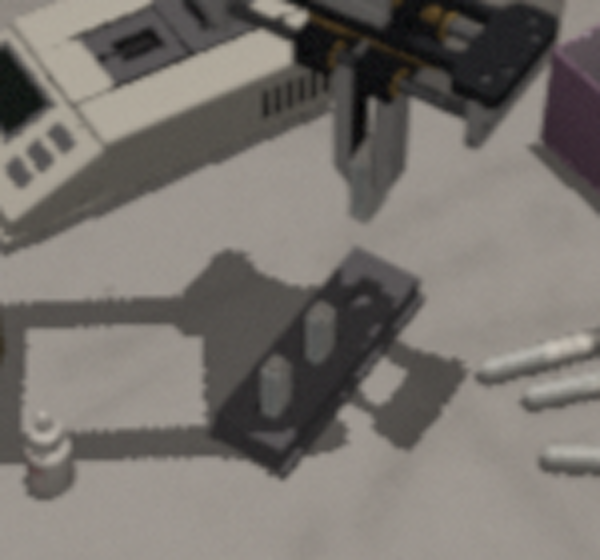

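The cell is lifted upright between the pads and both short cells are still in place. Next I'll measure the cell's offset along tool x within the grip.

Run:
```python
from h import *
s=robot.get_obs(); c=optics.get_calibration('wrist')
R0=R.from_euler('xyz',s['ee_rot'])
def P(x,y,z): 
    p=plane(c,(x+.5)/3-.5+220,(y+.5)/3-.5+120,s['tool_pos'][2]+z,True)
    return (1000*R0.inv().apply(p-s['tool_pos'])).round(2)
print('glass top front',P(309,333,.0065),'foot front L,R',P(279,265,-.0395),P(338,265,-.0395))
print('stopper front',P(309,348,.0135),'stopper back',P(309,447,.0135))
```

```text
glass top front [10.71  0.83 -6.47] foot front L,R [10.68 -5.97 39.5 ] [10.66  7.6  39.57]
stopper front [ 10.44   0.82 -13.47] stopper back [ -9.03   0.84 -13.52]
```

apply_moves([
  [[0.7, -2.5, -2], [0, 0, 0.05], 0],
  [[1.4, -5, -2.4], [0, 0, 0.1], 0],
  [[2.1, -7.5, -2.4], [0, 0, 0.15], 0],
  [[2.8, -10, -2.4], [0, 0, 0.2], 0],
  [[3.5, -12.5, -2.4], [0, 0, 0.26], 0],
  [[4.3, -15, -2.4], [0, 0, 0.32], 0],
  [[5.1, -17.5, -2.4], [0, 0, 0.38], 0],
  [[6.8, -21, -2.4], [0, 0, 0.436], 0],
  [[6.8, -21, -2.4], [0, 0, 0.436], 0],
  [[6.8, -21, -2.4], [0, 0, 0.436], 0],
])

```text
time: 11.53
tool_pos: [0.5356, -0.0512, 0.1589]
ee_rot: [3.141, 0.0, -0.036]
wrist_force: [-0.8, -0.9, -0.5]
width: 0.0123
```

Run:
```python
from h import *
delta([.5362,-.0523,.115],-.04)
```

```text
t 11.5333 pos [ 0.5356 -0.0512  0.1589] rpy [ 3.1406e+00  3.0000e-04 -3.6100e-02] w 0.0123 F [-0.78 -0.91 -0.52]
shift cm [0.06 0.11 4.39] rot [0.001  0.0003 0.0039]
```

apply_moves([
  [[0, 0, 1], [0, 0, 0], 0],
  [[0.06, 0.1, 2], [0, 0, 0.004], 0],
  [[0.06, 0.1, 3], [0, 0, 0.004], 0],
  [[0.06, 0.1, 4], [0, 0, 0.004], 0],
  [[0.06, 0.1, 4.4], [0, 0, 0.004], 0],
  [[0.06, 0.1, 4.4], [0, 0, 0.004], 0],
  [[0.06, 0.1, 4.4], [0, 0, 0.004], 0],
  [[0.06, 0.1, 4.4], [0, 0, 0.004], 0],
  [[0.06, 0.1, 4.4], [0, 0, 0.004], 0],
  [[0.06, 0.1, 4.4], [0, 0, 0.004], 0],
])

```text
time: 12.37
tool_pos: [0.5369, -0.0541, 0.116]
ee_rot: [3.14, -0.002, -0.044]
wrist_force: [0.1, 0.6, 0.8]
width: 0.0121
```

Run:
```python
from h import *
delta([.5362,-.0523,.115],-.04)
im,c=snap('wrist','w9.png')
cv2.imwrite('pics/w9a.png',cv2.resize(im[140:300,240:400,::-1],None,fx=3.7,fy=3.7,interpolation=cv2.INTER_CUBIC))
im,c=snap('scene','s9.png')
cv2.imwrite('pics/s9a.png',cv2.resize(im[110:220,200:330,::-1],None,fx=5,fy=5,interpolation=cv2.INTER_CUBIC))
```

```text
t 12.3667 pos [ 0.5369 -0.0541  0.116 ] rpy [ 3.1404e+00 -1.8000e-03 -4.4100e-02] w 0.0121 F [0.05 0.56 0.84]
shift cm [-0.08 -0.17  0.1 ] rot [ 0.0012 -0.0018 -0.0041]
```

View pics/w9a.png

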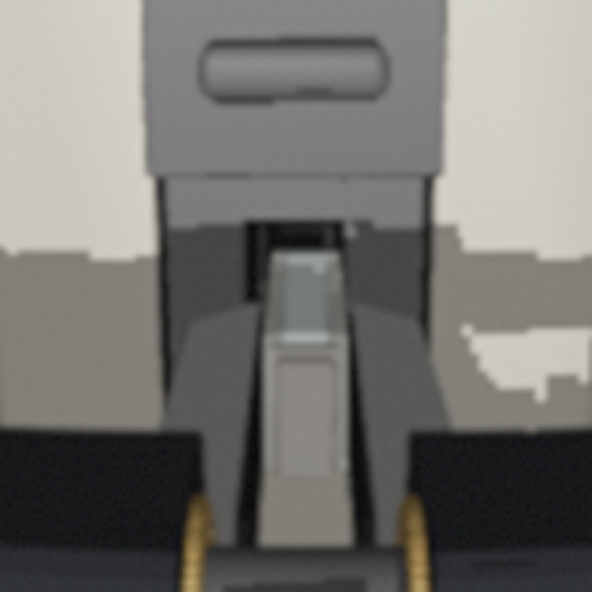

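View pics/s9a.png

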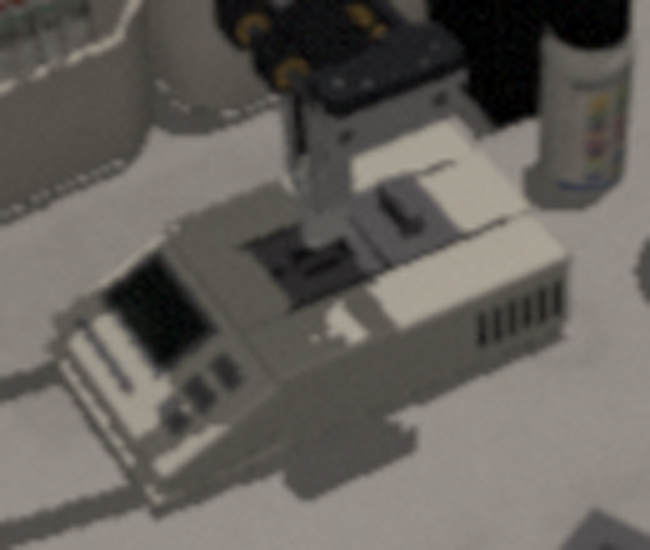

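The well mouth is at crop x 246..348 with its back edge at y=221. The cell foot is at x 270..345 with its front edge at y≈253, to the right of centre. I'll compute the offset from this image.

Run:
```python
from h import *
s=robot.get_obs(); c=optics.get_calibration('wrist')
R0=R.from_euler('xyz',s['ee_rot'])
def P(x,y,z): 
    p=plane(c,(x+.5)/3.7-.5+240,(y+.5)/3.7-.5+140,z,True)
    return (1000*R0.inv().apply(p-s['tool_pos'])).round(2)
zf=s['tool_pos'][2]-.0395
print('well back L,R',P(246,221,.062),P(348,221,.062)); print('foot L R',P(270,254,zf),P(345,254,zf))
print('plate edges',P(148,176,.0665),P(441,176,.0665),'ridge',P(199,45,.0815),P(389,45,.0815))
delta([.5362,-.0523,.115],-.04)
```

```text
well back L,R [ 13.42 -11.19  53.89] [13.42  9.02 53.92]
foot L R [10.69 -6.03 39.51] [10.69  7.96 39.53]
plate edges [ 23.52 -29.86  49.39] [23.5  26.77 49.45] ridge [ 50.18 -18.13  34.44] [50.15 15.24 34.48]
t 12.4667 pos [ 0.5368 -0.054   0.1159] rpy [ 3.1404e+00 -1.6000e-03 -4.4100e-02] w 0.0123 F [ 0.25  0.49 -0.35]
shift cm [-0.07 -0.17  0.09] rot [ 0.0012 -0.0016 -0.0041]
```

apply_moves([
  [[-0.03, -0.1, 0.2], [0, 0, 0], 0],
  [[-0.06, -0.18, 0.4], [0, 0, -0.002], 0],
  [[-0.06, -0.18, 0.6], [0, 0, -0.002], 0],
  [[-0.06, -0.18, 0.8], [0, 0, -0.002], 0],
  [[-0.06, -0.18, 0.8], [0, 0, -0.002], 0],
  [[-0.06, -0.18, 0.8], [0, 0, -0.002], 0],
  [[-0.06, -0.18, 0.8], [0, 0, -0.002], 0],
  [[-0.06, -0.18, 0.8], [0, 0, -0.002], 0],
  [[-0.06, -0.18, 0.8], [0, 0, -0.002], 0],
  [[-0.06, -0.18, 0.8], [0, 0, -0.002], 0],
])

```text
time: 13.3
tool_pos: [0.5361, -0.0522, 0.1074]
ee_rot: [3.141, -0.001, -0.042]
wrist_force: [0.1, 0.3, -1.1]
width: 0.0125
```

Run:
```python
from h import *
delta([.5362,-.0523,.0795],-.04)
im,c=snap('wrist','w10.png')
delta([.5362,-.0523,.0795],-.04)
np.save('c10.npy',c,allow_pickle=True)
cv2.imwrite('pics/w10a.png',cv2.resize(im[140:300,240:400,::-1],None,fx=3.7,fy=3.7,interpolation=cv2.INTER_CUBIC))
```

```text
t 13.3 pos [ 0.5361 -0.0522  0.1074] rpy [ 3.1406e+00 -7.0000e-04 -4.2300e-02] w 0.0125 F [ 0.07  0.25 -1.14]
shift cm [0.01 0.   2.79] rot [ 0.001  -0.0007 -0.0023]
t 13.35 pos [ 0.5361 -0.0522  0.1074] rpy [ 3.1406e+00 -7.0000e-04 -4.2200e-02] w 0.0124 F [-0.62 -0.25 -0.2 ]
shift cm [0.01 0.   2.79] rot [ 0.001  -0.0007 -0.0022]
```

View pics/w10a.png

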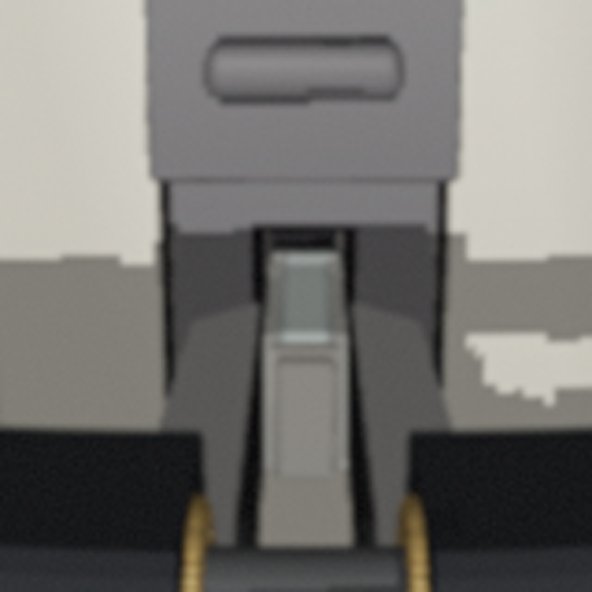

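The cell foot (mid 307 px) and well (mid 305 px) are aligned within about 0.5 mm. Descending into the mouth.

apply_moves([
  [[0, 0, 0.2], [0, 0, 0], 0],
  [[0, -0.02, 0.4], [0, 0, 0], 0],
  [[-0.02, -0.02, 0.6], [0, 0, 0], 0],
  [[-0.02, -0.02, 0.8], [0, 0, 0], 0],
  [[-0.02, -0.02, 1], [0, 0, 0], 0],
  [[-0.02, -0.02, 1.2], [0, 0, 0], 0],
  [[-0.02, -0.02, 1.4], [0, 0, 0], 0],
  [[-0.02, -0.02, 1.6], [0, 0, 0], 0],
  [[-0.02, -0.02, 1.6], [0, 0, 0], 0],
  [[-0.02, -0.02, 1.6], [0, 0, 0], 0],
])

```text
time: 14.18
tool_pos: [0.5357, -0.052, 0.0911]
ee_rot: [3.141, -0.0, -0.042]
wrist_force: [-0.8, 1.2, -0.4]
width: 0.0124
```

Run:
```python
from h import *
delta([.5362,-.0523,.0795],-.04)
im,c=snap('wrist','w11.png')
cv2.imwrite('pics/w11a.png',cv2.resize(im[140:300,240:400,::-1],None,fx=3.7,fy=3.7,interpolation=cv2.INTER_CUBIC))
```

```text
t 14.1833 pos [ 0.5357 -0.052   0.0911] rpy [ 3.1406 -0.     -0.0422] w 0.0124 F [-0.76  1.15 -0.45]
shift cm [0.06 0.03 1.16] rot [ 0.0009 -0.     -0.0022]
```

View pics/w11a.png

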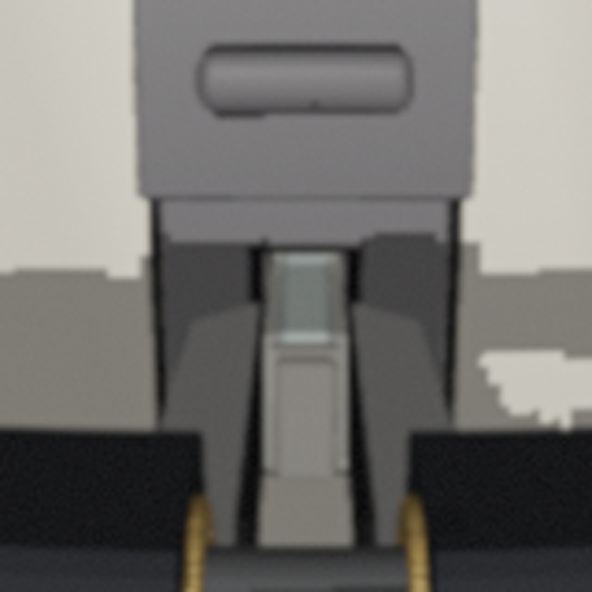

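The foot is about 10 mm down in the mouth, centred, with no side load beyond noise. Pressing down.

apply_moves([
  [[0, 0, 0.15], [0, 0, 0], 0],
  [[0, 0, 0.3], [0, 0, 0], 0],
  [[0.02, 0, 0.45], [0, 0, 0], 0],
  [[0.02, 0, 0.6], [0, 0, 0], 0],
  [[0.02, 0, 0.75], [0, 0, 0], 0],
  [[0.02, 0, 0.9], [0, 0, 0], 0],
  [[0.02, 0, 1.05], [0, 0, 0], 0],
  [[0.02, 0, 1.15], [0, 0, 0], 0],
  [[0.02, 0, 1.2], [0, 0, 0], 0],
  [[0.02, 0, 1.2], [0, 0, 0], 0],
])

```text
time: 15.07
tool_pos: [0.5362, -0.0521, 0.0796]
ee_rot: [3.14, -0.001, -0.042]
wrist_force: [-0.8, -0.1, 4.8]
width: 0.0122
```

Run:
```python
from h import *
delta([.5362,-.0523,.0795],-.04)
im,c=snap('wrist','w12.png')
cv2.imwrite('pics/w12a.png',cv2.resize(im[140:300,240:400,::-1],None,fx=3.7,fy=3.7,interpolation=cv2.INTER_CUBIC))
for i in range(4):
    optics.snapshot('wrist'); s=robot.get_obs(); print(s['tool_pos'].round(4),s['wrist_force'].round(2),round(s['width'],4))
```

```text
t 15.0667 pos [ 0.5362 -0.0521  0.0796] rpy [ 3.1405e+00 -1.0000e-03 -4.2200e-02] w 0.0122 F [-0.79 -0.08  4.85]
shift cm [0.   0.02 0.01] rot [ 0.0011 -0.001  -0.0022]
[ 0.5362 -0.0521  0.0797] [-1.02  1.02  6.16] 0.0123
[ 0.5362 -0.0521  0.0797] [-0.59 -0.71  5.28] 0.0124
[ 0.5362 -0.0521  0.0797] [-1.39  0.14  5.02] 0.0123
[ 0.5362 -0.0521  0.0797] [-1.5  -0.45  5.58] 0.0124
```

View pics/w12a.png

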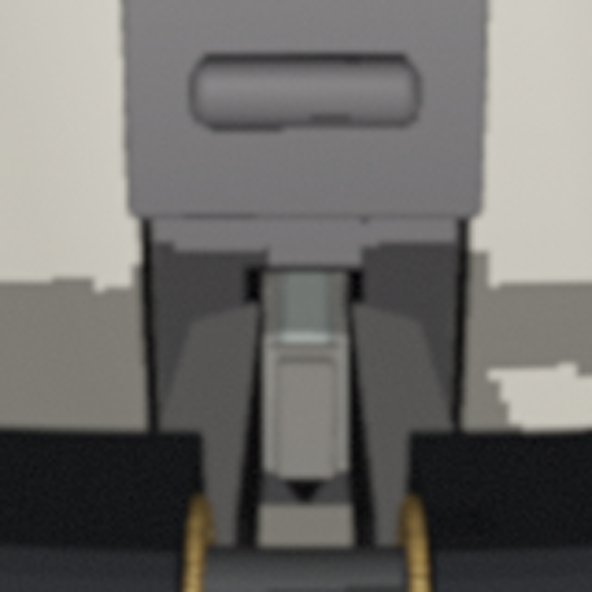

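Upward force is about 5.4 N, near the spring's 6 N, and the cell hasn't slipped in the pads (stopper edge still at row 358). I'll press a touch more to feel the stop.

apply_moves([
  [[0, 0, 0.03], [0, 0, 0], 0],
  [[0, 0, 0.06], [0, 0, 0], 0],
  [[0, 0, 0.1], [0, 0, 0], 0],
  [[0, 0, 0.14], [0, 0, 0], 0],
  [[0, 0, 0.17], [0, 0, 0], 0],
  [[0, 0, 0.2], [0, 0, 0], 0],
  [[0, 0, 0.2], [0, 0, 0], 0],
  [[0, 0, 0.2], [0, 0, 0], 0],
  [[0, 0, 0.2], [0, 0, 0], 0],
  [[0, 0, 0.2], [0, 0, 0], 0],
])

```text
time: 16.15
tool_pos: [0.5363, -0.0521, 0.0794]
ee_rot: [3.14, -0.002, -0.042]
wrist_force: [-3.3, 0.6, 12.0]
width: 0.0125
```

Run:
```python
from h import *
im,c=snap('wrist','w13.png')
cv2.imwrite('pics/w13a.png',cv2.resize(im[140:300,240:400,::-1],None,fx=3.7,fy=3.7,interpolation=cv2.INTER_CUBIC))
for i in range(4):
    optics.snapshot('scene'); s=robot.get_obs(); print(s['tool_pos'].round(4),s['ee_rot'].round(4),s['wrist_force'].round(2),round(s['width'],4))
```

```text
[ 0.5363 -0.0521  0.0794] [ 3.1404e+00 -1.7000e-03 -4.2100e-02] [-3.48  0.23 12.14] 0.0123
[ 0.5363 -0.0521  0.0794] [ 3.1403e+00 -1.7000e-03 -4.2100e-02] [-4.04 -0.21 11.23] 0.0124
[ 0.5363 -0.0521  0.0794] [ 3.1403e+00 -1.7000e-03 -4.2100e-02] [-3.88  0.63 11.87] 0.0123
[ 0.5363 -0.0521  0.0794] [ 3.1403e+00 -1.7000e-03 -4.2200e-02] [-4.04  0.42 11.48] 0.0127
```

View pics/w13a.png

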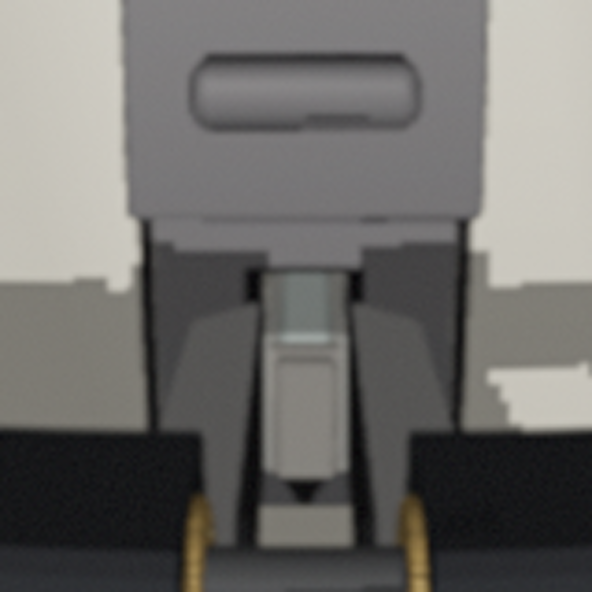

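The force doubled to about 12 N with only 0.3 mm of travel, so the plunger is at its stop. The foot works out at 22.1 mm below the mouth, and everything is still. Handing in.

Run:
```python
from h import *
job.close_job(); s=robot.get_obs(); print(s['time'],s['tool_pos'].round(4),s['wrist_force'].round(2),s['width'])
```

```text
the job is handed in; nothing more can be done
the job is handed in; nothing more can be done
```

The job is handed in, with the long cell pressed fully down in the photometer's well and still gripped. I get no verdict back.

**What I did:** I pushed the dust cover open by its ridge until it stalled at 8.5 N. I then took the long cell from the far rack slot by its frosted faces and lowered it into the well.

**Last checks, at about 16 s of the 54 s allowed:**
- **Depth:** the foot works out at 22.1 mm below the mouth. The force rose from about 5.4 N to about 12 N over only 0.3 mm of travel, so the plunger is on its stop.
- **Position:** the tool was within about 1 mm and 0.01 rad of the measured well, and upright to 0.002 rad.
- **Grip:** the fingers were steady at 12.4 mm, and the cell had not slipped in the pads. I had no direct reading of the force on each face.
- **Cover:** still open in the last wrist picture.
- **Rest of the scene:** both short cells were in their slots when I last looked, just after the lift. I saw no sign that anything else had been touched.

**What disagreed:**
- The wrist camera put the gripped cell 0.8 mm to one side of the tool axis. I took that as a calibration error and aligned cell and well within the same picture instead.
- At the end there was a side force of about 4 N along x, which may be the cell resting lightly against the well wall.

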